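Lower the jar seamer's lever and lock it with its pin

ROBOT

A 6-joint arm with a two-finger parallel gripper is mounted at the origin on the work surface. World frame = base frame: x ahead of the robot, y to its left, z up, the work surface at z = 0. Lengths are in m, angles in rad, forces in N, time in s.
With the tool pointing down it reaches from about 0.275 to 0.825 m from the base axis. Payload 5.2 kg.
Tool frame: the origin (TCP) lies on the centre line of the jaws, within the pads' length; the fingertips stand 19 mm ahead of it and the grasp point (between the pads) is the TCP; z points along the fingers, y is the line along which they close (so a half turn about z gives the same grasp; the last joint's range is limited). The gripper opens to 93 mm and grips with 3 to 60 N. Pads are 15 mm wide; open, the fingers measure 128 mm over their backs; the gripper's body (75 mm by 188 mm) begins 65 mm behind the grasp point.
Start: joints at [1.001, 0.259, 1.535, -0, 1.348, -0.203], TCP at [0.197, 0.513, 0.208] pointing down, gripper open.
Joint ranges: [-3.14, 3.14], [-0.91, 2.08], [0.19, 2.58], [-1.22, 4.36], [0.22, 2.71], [-3.12, 3.12]. Speed limits (rad/s): [2.57, 2.57, 3.14, 3.14, 3.14, 3.14].

INTERFACE

Orientations are given as a unit quaternion [x, y, z, w].
In Python, from workcell import status, cams, workorder, nets gives the robot as it stands.
- The arm moves only by the tool move_arm, never from a script. Its argument "deltas" is one flat list of numbers, 4 for each row, row after row: the shift along the tool's x, y, z as a fraction of full scale, then the turn about the tool's z as a fraction of full scale. In form: [tx, ty, tz, turn, tx, ty, tz, turn, ...]. A call has 1 to 8 rows; each row is the pose to reach, as a shift and turn from the pose commanded when the call began, along the tool's axes at that moment; what a row does not reach only later rows make up. Full scale, the value 1, is 0.3 m for a shift and 120 degrees for a turn. A row lasts 1/10 s, in which the tool goes at most 50 mm and 8.59 degrees, less where a joint would pass 70% of its speed; a pose out of reach is approached as far as the arm can. A call with a number of a shift or a turn outside -1 to 1 is refused whole. A call with a gripper value outside its range is refused whole. "fingers" is the closure, from -1 (fully open) to 1 (shut), set as the call begins (left out, the last holds). The fingers move at their own pace and stop on an object; "newtons" is the grip in N (left out, the last holds). Time passes only in rows, so rows that repeat a pose let the fingers close. It gives the time, the measured TCP pose, the force, the opening and the grip force at its end, in the units of the state.
- status.sense(): the state, without advancing time (a new reading comes with each control period).
- cams.read_camera(name): name is "scene" or "top" or "wrist"; returns a dict with "frame" (480x640x3 uint8, red, green, blue), "intrinsics" (3x3 intrinsics, pixels), "R" (3x3) and "t" (3): a world point X has camera coordinates R X + t; the wrist camera has in their place "hand_eye" (4x4, takes a point from camera to tool coordinates, whose origin is the TCP and whose axes are the flange's). Camera axes: x right, y down, z forward; pixel columns grow to the right and rows downward; lengths in m; the calibration is good to about 2 mm. A picture is of the moment at which its call begins: read the wrist's pose just before it. There is no depth.
- workorder.finish_job(): hands the job in; it is judged then, once.
Trained networks look in a picture, given as the dict that the camera call returned (one of the last four; its "shot" number tells which), for a name from the list of things; names that differ only in an ending like _2 or _b are one class to them, and where a whole thing is asked for, a point or a joint stands for the part that bears it (a point fixed in the world has none). Each returns a list of dicts, best first, with "score" (0 to 1); they miss things now and then, are a little off and sometimes report something else, mostly with a low value. They report only what shows in the picture. A call takes as long as a camera call.
- nets.look_for(picture, query): "point" ([x, y, z] in m, in the coordinates of the camera as it stood for that picture, good to about 4 mm: the middle of the surface that is visible of it).
- nets.outline_of(picture, query): "pixels" (480x640 bool, what is visible of it).
- nets.mark_of(picture, query): "point" ([x, y, z] in m, in the coordinates of the camera as it stood for that picture, good to about 4 mm: a listed point, or the origin of a listed thing).
The state is a dict: "time_s": time; "joints": joint angles; "qvel": joint speeds; "effort": joint torques, N m; "ee_pos": TCP position; "eef_rot": TCP orientation; "wrist_force": force on the tool from outside, world axes, zero at the start; "ft_torque": the same for the moment, N m; "gripper_width": opening from 0.0 (shut) to 1.0 (fully open); "grip_force": force on a finger pad.
Only numpy, scipy, OpenCV 4.12 (cv2) and the standard library are available. Lean on these libraries where they do the work, as an engineer would, in place of code of your own. Each camera call takes 0.05 s, during which the arm holds its last target. There are 200 camera calls.

TASK

The lidded jar is on the seamer with the lever raised. Swing the lever all the way down so the presser closes on the lid, then take the locking pin out of its wooden block and push it fully home, collar against the lever, through the lever's hole and the lug beneath. Leave the pin there and the lever down, and do not shift or upset the jars, mug, tamper or opener.

Things in the scene. Friction and masses are not known exactly. Their poses are not given: they have to be found in the camera images.
- seamer: Steel bench jar seamer, fixed. Foot plate 200 x 120 x 12 mm, column behind (+x), head box 50 mm wide over the jar, top 205 mm up (a round cap reaches 217). Origin: on the countertop under the jar; z up, own -x is the front, to which the lever points. The lever pivots about an axis parallel to own y at own (-55, 0, 190) mm.
- lug_hole (a point): Centre of the 16 mm through-hole, upper face, of the seamer's fixed lug: a steel plate 44 mm wide, 8 mm thick, sloping 30 degrees down to the front, 14 mm beneath the strap of the lowered lever. Axes as the seamer. Its hole is square to the slope and in line with the lever's hole when the lever is fully down.
- lever (a joint): Lever angle: 0 = fully raised (front end 40 degrees above level), 1.224 = fully down at the stop (30 degrees below level, holes in line). Stiff hinge (0.5 N m), stays where left. The lever is a flat steel strap 36 mm wide, 6 mm thick, to 108 mm from the pivot, then a round black handle 20 mm in diameter from 115 to 177 mm.
- lever_hole (a point): Centre of the 15 mm hole (chamfered mouth) in the lever's strap, on its upper face, 80 mm from the pivot. Turns with the lever: its -x runs outward along the lever, y is parallel to the pivot, z is the strap's upward normal = the hole's axis (with the lever down, it leans 30 degrees from vertical towards the seamer's front).
- lever_grip (a point): Top of the lever's black round handle, 150 mm from the pivot; turns with the lever, axes as lever_hole.
- pin: Locking pin, 126 mm long, 100 g: steel shaft 12 mm diameter, 60 mm long, tapered tip; then a steel collar 26 mm in diameter, 6 mm thick; then a round wooden grip 16 mm in diameter, 60 mm long. Origin at the tip, z along the pin towards the grip. At first it stands upright in the wooden block, collar on the block's top (70 mm high).
- pin_collar (a point): Centre of the underside of the pin's collar, 60 mm from the tip along the pin; axes as the pin. It comes to lie at lever_hole when the pin is home.
- stand: Wooden block 70 x 70 x 70 mm with a vertical 15 mm through-hole in the middle, fixed, holds the pin at first. Origin: centre of its underside.
- jar: Clear half-litre jar with steel lid, 84 mm diameter, 125 mm high, loose on the seamer's 12 mm foot plate under the presser. Origin: centre of its underside.
- mug: White enamel mug, 84 mm diameter, 80 mm high, handle at its +y. Origin: centre of its underside. Bystander.
- spare_jar: Second clear half-litre jar with steel lid, 84 mm diameter, 125 mm high, on the countertop. Origin: centre of its underside. Bystander.
- tamper: Turned wooden tamper standing on its 54 mm foot, 165 mm high. Origin: centre of its underside. Bystander.
- opener: Red plastic jar opener lying flat, 150 mm long along its y, about 60 mm wide, 12 mm thick. Origin: under its middle. Bystander.

How it is judged:
By the outcome, as a careful person would: the job done as asked, in the order asked, and still so for the second after the job is handed in, with the robot touching nothing.
It also fails if it takes over 54 s, if anything falls off the work surface, if the arm or the gripper's body presses on something with over 40 N, if the wrist force passes 120 N, or if a joint passes its speed limit or range.

## Working session

There is one attempt and no reset: what is moved stays moved. The work goes in short steps, Python scripts to look and compute and a tool call to move; the robot and the scene stay as the last step left them, time stands still between calls to the robot, and variables do not carry over. Pictures are saved under pics/ and viewed, at most 10 in all, crops included, and the job is handed in when it is done.

Besides the shell and the picture viewer there is one more tool, called after "Call:" in YAML: its name, and indented under it one key for each argument. move_arm: Moves the arm, as the interface text tells. Its arguments: {"type":"object","properties":{"deltas":{"type":"array"},"fingers":{"type":"number"},"newtons":{"type":"number"}},"required":["deltas"]}

```bash
ls; mkdir -p pics; cat > h.py <<'E'
import numpy as np, cv2
from workcell import status, cams, workorder, nets
from scipy.spatial.transform import Rotation as Ro
def cam(n):
    s=status.sense(); p=cams.read_camera(n)
    if n=='wrist':
        T=np.eye(4);T[:3,:3]=Ro.from_quat(s['eef_rot']).as_matrix();T[:3,3]=s['ee_pos']
        M=T@np.array(p['hand_eye'])
    else:
        M=np.eye(4);R=np.array(p['R']);M[:3,:3]=R.T;M[:3,3]=-R.T@np.array(p['t'])
    p['M']=M
    return p
def w(p,x): return p['M'][:3,:3]@np.array(x)+p['M'][:3,3]
def save(p,f): cv2.imwrite(f,p['frame'][:,:,::-1])
E
python3 - <<'E'
from h import *
s=status.sense();print({k:np.round(v,3).tolist() for k,v in s.items()})
ims=[]
for n in ['scene','top']:
    p=cam(n);save(p,f'pics/{n}0.png')
    print(n,'cam at',p['M'][:3,3].round(3))
    for q in ['seamer','lug_hole','lever_hole','lever_grip','pin','pin_collar','stand','jar','mug','spare_jar','tamper','opener']:
        r=nets.mark_of(p,q)
        print(q,[(np.round(w(p,d['point']),3).tolist(),round(d['score'],2)) for d in r[:2]])
print(status.sense()['time_s'])
E
```

```text
pics
{'time_s': 0.0, 'joints': [1.001, 0.259, 1.536, -0.0, 1.348, -0.203], 'qvel': [0.0, 0.001, -0.002, -0.0, -0.001, 0.0], 'effort': [0.002, -43.73, -28.401, 0.072, 0.041, -0.0], 'ee_pos': [0.197, 0.513, 0.207], 'eef_rot': [0.182, 0.983, -0.001, -0.0], 'wrist_force': [0.34, -1.562, -0.434], 'ft_torque': [0.008, -0.014, -0.016], 'grip_force': 0.0, 'gripper_width': 0.996}
scene cam at [ 1.157 -0.636  0.715]
seamer [([0.671, 0.038, -0.001], 0.74), ([0.443, -0.29, -0.002], 0.54)]
lug_hole [([0.558, 0.029, 0.135], 0.86)]
lever_hole [([0.557, 0.03, 0.234], 0.88)]
lever_grip [([0.502, 0.02, 0.281], 0.62)]
pin []
pin_collar [([0.616, 0.305, 0.068], 0.74)]
stand [([0.768, 0.217, -0.003], 0.74), ([0.614, 0.306, -0.002], 0.55)]
jar [([0.672, 0.038, 0.013], 0.63)]
mug [([0.443, -0.287, -0.0], 0.92)]
spare_jar [([0.415, 0.255, -0.003], 0.89)]
tamper [([0.768, 0.218, -0.002], 0.89)]
opener [([0.654, -0.301, 0.0], 0.7)]
top cam at [0.422 0.006 1.015]
seamer [([0.67, 0.032, 0.003], 0.77)]
lug_hole [([0.561, 0.024, 0.137], 0.59)]
lever_hole [([0.559, 0.03, 0.236], 0.79)]
lever_grip [([0.497, 0.02, 0.285], 0.55)]
pin [([0.616, 0.299, 0.012], 0.54)]
pin_collar [([0.619, 0.298, 0.07], 0.66)]
stand [([0.616, 0.299, 0.001], 0.83)]
jar [([0.56, 0.026, 0.136], 0.69), ([0.619, 0.298, 0.073], 0.63)]
mug [([0.44, -0.292, 0.004], 0.63)]
spare_jar [([0.416, 0.256, -0.001], 0.59)]
tamper [([0.768, 0.216, 0.002], 0.95)]
opener [([0.656, -0.307, -0.002], 0.81)]
1.3
```

View pics/scene0.png

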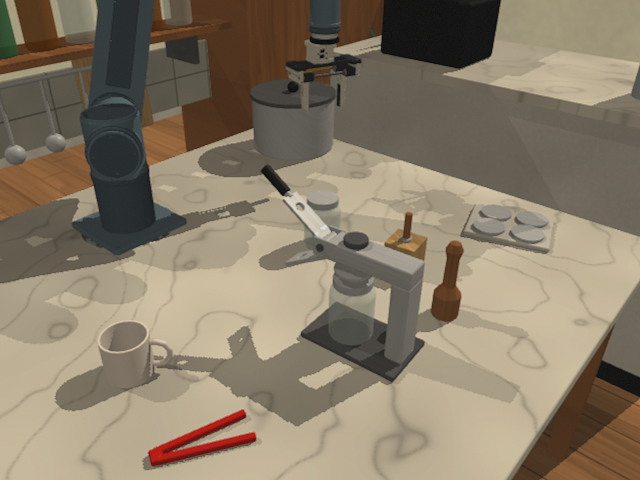

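View pics/top0.png

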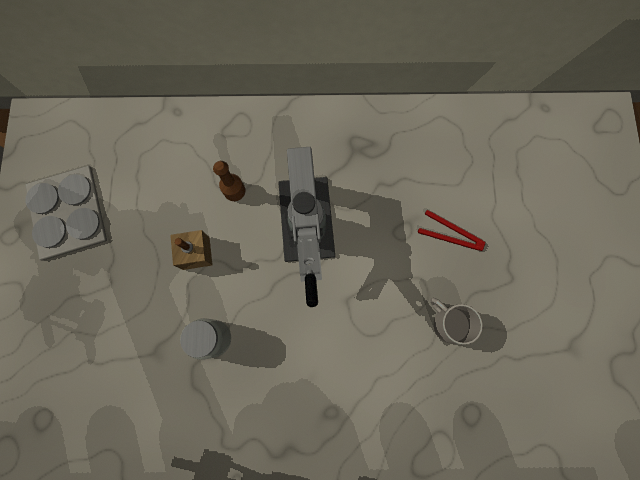

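```bash
cat >> h.py <<'E'
S=np.array([.672,.037,0]);YAW=np.radians(5.2)
def own(x,y,z): return S+Ro.from_euler('z',YAW).apply([x,y,z])
def rows(wps):  # wps: (x,y,z,yaw_deg of tool y) -> rows from present pose
    s=status.sense();R=Ro.from_quat(s['eef_rot']).as_matrix();p=np.array(s['ee_pos'])
    y0=np.degrees(np.arctan2(R[1,1],R[0,1]))
    for q in wps:
        d=R.T@(np.array(q[:3])-p)/.3
        t=-((q[3]-y0+180)%360-180)/120
        print(np.round(d,3).tolist()+[round(t,3)], 'dist',np.linalg.norm(np.array(q[:3])-p).round(3))
def arc(phi,r=.150,o=.010):
    a=np.radians(phi); return own(-.055-r*np.cos(a)+o*np.sin(a),0,.190+r*np.sin(a)+o*np.cos(a))
E
python3 - <<'E'
from h import *
a=arc(38);print(a)
rows([(.25,.42,.36,80),(a[0],a[1],.36,95.2)])
E
```

```text
[0.50564249 0.02186028 0.29022933]
[-0.276, -0.228, -0.507, np.float64(-0.092)] dist 0.186
[-1.547, -1.161, -0.507, np.float64(-0.218)] dist 0.6
```

Call:
move_arm:
  deltas: [-0.3,-0.23,-0.5,-0.05,-0.3,-0.23,-0.5,-0.1,-0.3,-0.23,-0.5,-0.15,-0.8,-0.6,-0.5,-0.218,-0.8,-0.6,-0.5,-0.218,-0.9,-0.7,-0.5,-0.218,-1,-0.75,-0.5,-0.218,-1,-0.75,-0.5,-0.218]
  fingers: 1
  newtons: 30

```text
time_s: 2.1
ee_pos: [0.3748, 0.2285, 0.3552]
eef_rot: [-0.045, 0.999, 0.0, 0.001]
wrist_force: [1.3, 0.2, 0.2]
gripper_width: 0.359
grip_force: 0.0
```

```bash
python3 - <<'E'
from h import *
s=status.sense();print(s['time_s'],np.round(s['ee_pos'],3))
T=lambda p:(p[0],p[1],p[2]+.019,95.2)
a=arc(38);rows([(a[0],a[1],.35,95.2),T(arc(38))])
E
```

```text
2.1 [0.375 0.228 0.355]
[-0.372, -0.725, 0.018, np.float64(-0.0)] dist 0.245
[-0.372, -0.725, 0.153, np.float64(-0.0)] dist 0.249
```

Call:
move_arm:
  deltas: [-0.372,-0.725,0,0,-0.372,-0.725,0,0,-0.372,-0.725,0,0,-0.372,-0.725,0,0,-0.372,-0.725,0,0,-0.372,-0.725,0,0,-0.372,-0.725,0,0]

```text
time_s: 2.8
ee_pos: [0.505, 0.0228, 0.3541]
eef_rot: [-0.044, 0.999, 0.0, -0.001]
wrist_force: [-0.2, -0.2, 0.4]
gripper_width: 0.007
grip_force: 0.0
```

```bash
python3 - <<'E'
from h import *
s=status.sense();print(s['time_s'],np.round(s['ee_pos'],3),s['gripper_width'])
T=lambda p:(p[0],p[1],p[2]+.019,95.2)
rows([T(arc(f)) for f in (40,30,20,10,0,-10,-20,-25,-30)])
p=cam('wrist');save(p,'pics/w1.png')
r=nets.mark_of(p,'lever_grip');print([(w(p,d['point']).round(3),d['score']) for d in r[:2]])
E
```

```text
2.8 [0.505 0.023 0.354] 0.007178712715515968
[-0.014, -0.003, 0.137, np.float64(-0.002)] dist 0.041
[0.041, -0.004, 0.205, np.float64(-0.002)] dist 0.063
[0.083, -0.004, 0.281, np.float64(-0.002)] dist 0.088
[0.111, -0.004, 0.364, np.float64(-0.002)] dist 0.114
[0.124, -0.004, 0.45, np.float64(-0.002)] dist 0.14
[0.122, -0.004, 0.538, np.float64(-0.002)] dist 0.165
[0.105, -0.004, 0.623, np.float64(-0.002)] dist 0.19
[0.091, -0.004, 0.665, np.float64(-0.002)] dist 0.201
[0.073, -0.004, 0.705, np.float64(-0.002)] dist 0.213
[(array([0.505, 0.027, 0.282]), 0.83), (array([0.621, 0.302, 0.071]), 0.61)]
```

Call:
move_arm:
  deltas: [-0.01,0,0.13,0,0.04,0,0.2,0,0.083,0,0.28,0,0.111,0,0.364,0,0.124,0,0.45,0,0.122,0,0.538,0,0.105,0,0.62,0,0.105,0,0.62,0]

```text
time_s: 3.7
ee_pos: [0.4713, 0.0226, 0.1666]
eef_rot: [-0.046, 0.999, 0.001, -0.002]
wrist_force: [-0.7, -1.2, -0.5]
gripper_width: 0.002
grip_force: 0.0
```

```bash
python3 - <<'E'
from h import *
s=status.sense();print(s['time_s'],np.round(s['ee_pos'],3),np.round(s['wrist_force'],1))
T=lambda p:(p[0],p[1],p[2]+.019,95.2)
rows([T(arc(f)) for f in (-20,-25,-30)])
p=cam('scene');save(p,'pics/s1.png')
for q in('lever_hole','lever_grip'):
  r=nets.mark_of(p,q);print([(w(p,d['point']).round(3),d['score']) for d in r[:2]])
E
```

```text
3.7 [0.471 0.023 0.167] [-0.7 -1.2 -0.5]
[-0.006, -0.013, -0.002, np.float64(0.001)] dist 0.004
[-0.02, -0.013, 0.04, np.float64(0.001)] dist 0.014
[-0.038, -0.013, 0.08, np.float64(0.001)] dist 0.027
[(array([0.541, 0.029, 0.178]), 0.82)]
[(array([0.471, 0.017, 0.174]), 0.76)]
```

View pics/s1.png

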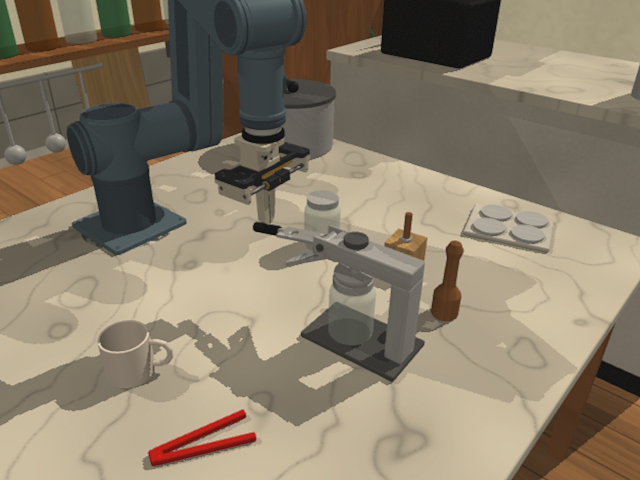

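Call:
move_arm:
  deltas: [0,0.02,-0.15,0,0,0,-0.3,0,0,0,-0.3,0,0,0,-0.3,0]

```text
time_s: 4.25
ee_pos: [0.4747, 0.0208, 0.2612]
eef_rot: [-0.045, 0.999, -0.001, 0.003]
wrist_force: [-0.2, -0.5, -0.5]
gripper_width: 0.006
grip_force: 0.0
```

```bash
python3 - <<'E'
from h import *
s=status.sense();print(s['time_s'],np.round(s['ee_pos'],3),np.round(s['wrist_force'],1))
for c in('wrist','top','scene'):
  p=cam(c)
  if c=='wrist': save(p,'pics/w2.png')
  for q in('lever_hole','lever_grip'):
    r=nets.mark_of(p,q);print(c,q,[(w(p,d['point']).round(3),d['score']) for d in r[:1]])
  o=nets.outline_of(p,'lever_grip')
  if o and c=='wrist':
    print(o[0]['score'],o[0]['pixels'].sum()); np.save('m.npy',o[0]['pixels'])
  if c=='wrist':
    K=np.array(p['intrinsics']);Mi=np.linalg.inv(p['M'])
    for f in (-10,):
      for r,oo in((.08,.003),(.120,.01),(.150,.01),(.177,.01)):
        x=Mi@np.r_[arc(f,r,oo),1];u=K@x[:3];print(r,u[:2]/u[2])
    x=np.linalg.inv(np.array(p['hand_eye']))@[0,0,.019,1];u=K@x[:3];print('tip',u[:2]/u[2])
E
```

```text
4.25 [0.475 0.021 0.261] [-0.2 -0.5 -0.5]
wrist lever_hole [(array([ 0.447, -0.291, -0.004]), 0.46)]
wrist lever_grip [(array([0.47 , 0.023, 0.17 ]), 0.94)]
0.16 4662
0.08 [315.91821746 312.30933833]
0.12 [315.7383312  268.80995102]
0.15 [315.65917657 232.80772039]
0.177 [315.58587377 199.46709884]
tip [317.33087355 273.71905444]
top lever_hole [(array([0.613, 0.3  , 0.011]), 0.4)]
top lever_grip []
scene lever_hole [(array([0.54 , 0.025, 0.177]), 0.86)]
scene lever_grip [(array([0.469, 0.015, 0.174]), 0.57)]
```

View pics/w2.png

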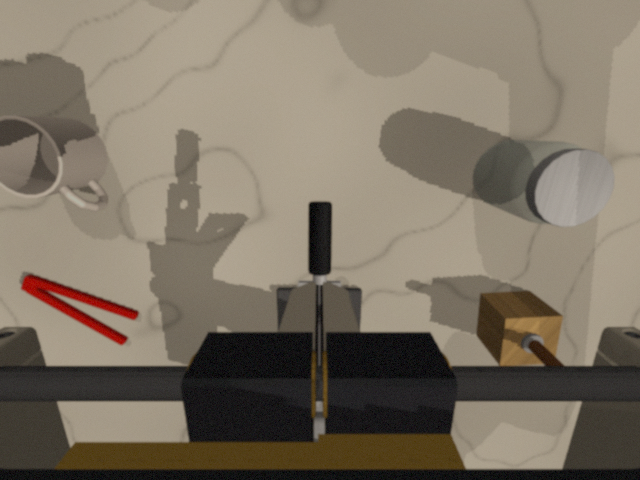

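```bash
python3 - <<'E'
import cv2
a=cv2.imread('pics/w2.png')[190:450,240:400]
b=cv2.imread('pics/s1.png')[130:270,200:340]
a=cv2.resize(a,None,fx=2.2,fy=2.2,interpolation=3);b=cv2.resize(b,(430,572),interpolation=3)[:572]
b=cv2.resize(b,(430,430))
import numpy as np
c=np.zeros((572,790,3),'uint8');c[:a.shape[0],:a.shape[1]]=a;c[:430,360:790]=b
cv2.imwrite('pics/c2.png',c)
E
```

```text
(no output)
```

View pics/c2.png

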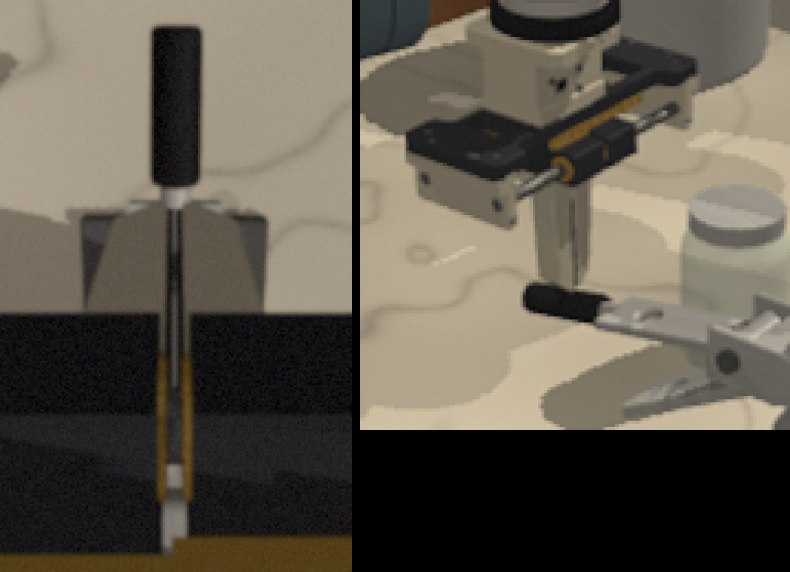

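```bash
python3 - <<'E'
from h import *
p=cam('scene');save(p,'pics/s2.png');v=cam('wrist')
for f in (-5,-10,-15,-20):
  for n,c in(('scene',p),('wrist',v)):
    K=np.array(c['intrinsics']);Mi=np.linalg.inv(c['M'])
    L=[]
    for r in(.0,.08,.115,.177):
      u=K@(Mi@np.r_[arc(f,r,0.),1])[:3];L.append((u[:2]/u[2]).round().tolist())
    print(f,n,L)
c=p;K=np.array(c['intrinsics']);Mi=np.linalg.inv(c['M']);u=K@(Mi@np.r_[.4713,.0226,.1476,1])[:3];print('tip was',u[:2]/u[2])
a=p['frame'][190:270,240:340,::-1];cv2.imwrite('pics/c3.png',cv2.resize(a,None,fx=7,fy=7,interpolation=cv2.INTER_CUBIC))
E
```

```text
-5 scene [[328.0, 241.0], [292.0, 231.0], [278.0, 226.0], [253.0, 219.0]]
-5 wrist [[316.0, 400.0], [316.0, 318.0], [315.0, 278.0], [315.0, 203.0]]
-10 scene [[328.0, 241.0], [293.0, 234.0], [278.0, 231.0], [254.0, 226.0]]
-10 wrist [[316.0, 400.0], [316.0, 315.0], [316.0, 275.0], [315.0, 202.0]]
-15 scene [[328.0, 241.0], [294.0, 237.0], [279.0, 236.0], [256.0, 233.0]]
-15 wrist [[316.0, 400.0], [316.0, 312.0], [316.0, 273.0], [316.0, 202.0]]
-20 scene [[328.0, 241.0], [295.0, 241.0], [281.0, 241.0], [258.0, 241.0]]
-20 wrist [[316.0, 400.0], [316.0, 311.0], [316.0, 272.0], [316.0, 204.0]]
tip was [266.70528699 235.07633137]
```

View pics/c3.png

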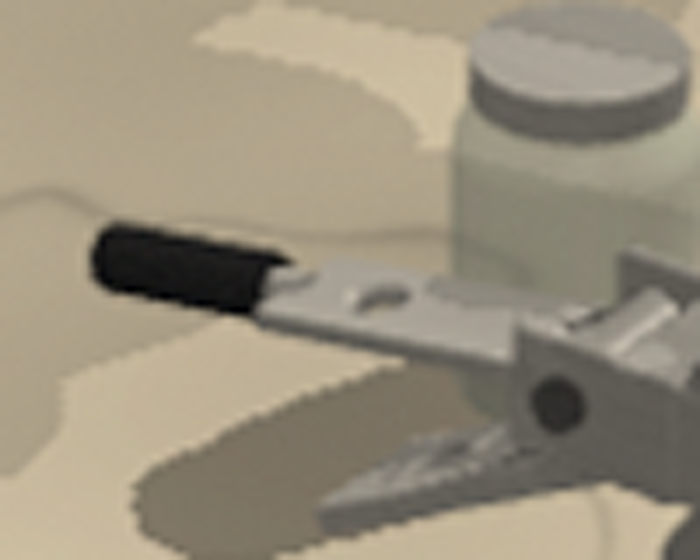

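```bash
python3 - <<'E'
from h import *
T=lambda p:(p[0],p[1],p[2],95.2)
rows([T(arc(f,.15,0)) for f in (-10,-15,-20,-25,-30,-32)])
E
```

```text
[0.012, -0.006, 0.315, np.float64(-0.0)] dist 0.095
[0.003, -0.006, 0.358, np.float64(-0.0)] dist 0.107
[-0.011, -0.006, 0.399, np.float64(-0.0)] dist 0.12
[-0.027, -0.006, 0.44, np.float64(-0.0)] dist 0.132
[-0.047, -0.006, 0.478, np.float64(-0.0)] dist 0.144
[-0.056, -0.006, 0.493, np.float64(-0.0)] dist 0.149
```

Call:
move_arm:
  deltas: [0,0,0,0,0.01,0,0.05,0,0.01,0,0.1,0,0.01,0,0.2,0,0.01,0,0.315,0,0.01,0,0.315,0]
  fingers: 0
  newtons: 20

```text
time_s: 5.55
ee_pos: [0.4673, 0.0211, 0.1604]
eef_rot: [-0.045, 0.999, 0.001, -0.004]
wrist_force: [-0.5, 0.3, -0.0]
gripper_width: 0.47
grip_force: 0.0
```

Call:
move_arm:
  deltas: [0,0,0,0,0,0,0,0,0,0,0,0,0,0,0,0,0,0,0,0,0,0,0,0]
  fingers: 1
  newtons: 20

```text
time_s: 6.15
ee_pos: [0.4708, 0.0204, 0.1645]
eef_rot: [-0.045, 0.999, -0.0, 0.0]
wrist_force: [-0.3, 0.3, 0.2]
gripper_width: 0.033
grip_force: 0.0
```

```bash
python3 - <<'E'
from h import *
s=status.sense();print(s['time_s'],np.round(s['ee_pos'],4),np.round(s['wrist_force'],1),s['gripper_width']*93,s['grip_force'])
T=lambda p:(p[0],p[1],p[2],95.2)
rows([T(arc(f,.15,0)) for f in (-10,-15,-20,-25,-30,-32)])
E
```

```text
6.15 [0.4708 0.0204 0.1645] [-0.3  0.3  0.2] 3.1148899862218515 0.00721577819660979
[0.003, -0.006, 0.002, np.float64(-0.0)] dist 0.002
[-0.007, -0.006, 0.044, np.float64(-0.0)] dist 0.014
[-0.02, -0.006, 0.086, np.float64(-0.0)] dist 0.027
[-0.037, -0.006, 0.126, np.float64(-0.0)] dist 0.04
[-0.057, -0.006, 0.165, np.float64(-0.0)] dist 0.052
[-0.066, -0.006, 0.18, np.float64(-0.0)] dist 0.058
```

```bash
python3 - <<'E'
from h import *
p=cam('scene')
K=np.array(p['intrinsics']);Mi=np.linalg.inv(p['M'])
def pr(x):
    u=K@(Mi@np.r_[x,1])[:3];return (u[:2]/u[2]).round(1)
s=status.sense();e=np.array(s['ee_pos']);print('tcp',pr(e),'tip',pr(e-[0,0,.019]))
for y in(-.025,.0):print(pr(own(-.055,y,.19)))
print('cap',pr(own(0,0,.217)),'foot corners',[pr(own(a,b,.012)) for a in(-.1,.1) for b in(-.06,.06)])
a=p['frame'][120:280,190:350,::-1].copy();cv2.imwrite('pics/c4.png',cv2.resize(a,None,fx=3.7,fy=3.7,interpolation=cv2.INTER_CUBIC))
E
```

```text
tcp [265.4 227.9] tip [265.7 236.4]
[320.  246.8]
[328.2 240.8]
cap [355.4 237.3] foot corners [array([288.5, 326.7]), array([324.7, 296. ]), array([380.3, 371.9]), array([412.8, 334.8])]
```

View pics/c4.png

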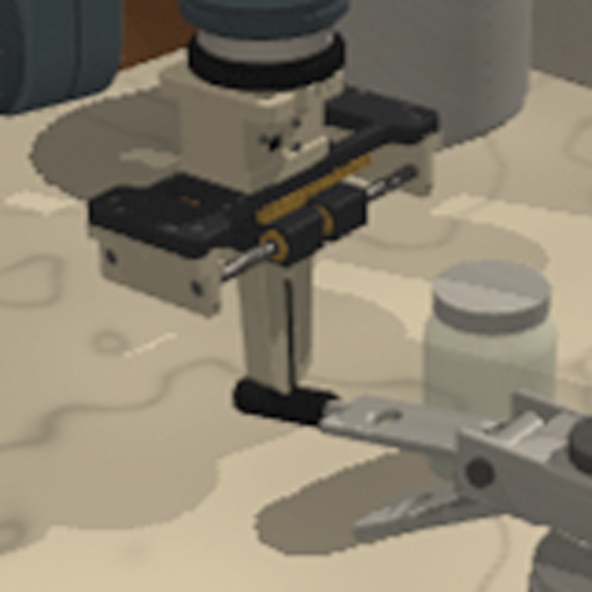

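```bash
python3 - <<'E'
from h import *
p=cam('scene')
K=np.array(p['intrinsics']);Mi=np.linalg.inv(p['M'])
def pr(x):
    u=K@(Mi@np.r_[x,1])[:3];return (u[:2]/u[2]).round(1)
e=np.array([.197,.513,.207]);y=np.array([.358,.934,0])
for z in(0,-.019,):
  for k in(-.0465,-.064,.0465,.064): print(z,k,pr(e+y*k+[0,0,z]))
im=cv2.imread('pics/scene0.png')[40:130,270:380]
im2=p['frame'][190:260,230:300,::-1]
cv2.imwrite('pics/c5.png',np.hstack([cv2.resize(im,(440,360),interpolation=2),cv2.resize(im2,(360,360),interpolation=2)]))
E
```

```text
0 -0.0465 [307.5 114.8]
0 -0.064 [301.7 115.8]
0 0.0465 [337.7 109.7]
0 0.064 [343.2 108.7]
-0.019 -0.0465 [307.5 121.6]
-0.019 -0.064 [301.7 122.6]
-0.019 0.0465 [337.5 116.4]
-0.019 0.064 [342.9 115.4]
```

View pics/c5.png

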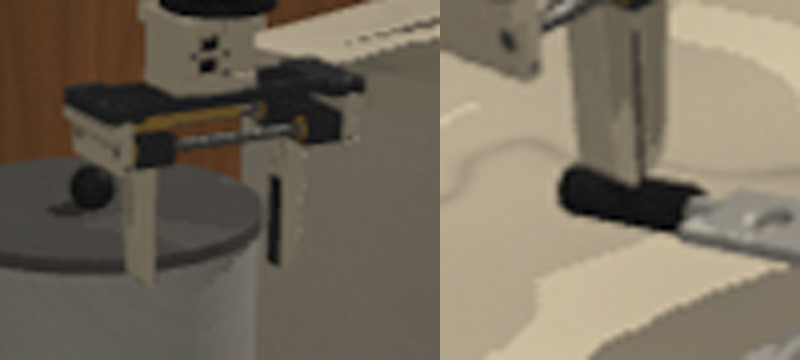

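```bash
sed -i '/^def arc/i TIP=.009' h.py; python3 - <<'E'
from h import *
s=status.sense();print(s['time_s'],np.round(s['ee_pos'],4))
rows([(*(arc(f,.15,.01)-[0,0,TIP]),95.2) for f in (-10,-15,-20,-25,-30,-32)])
E
```

```text
6.25 [0.4706 0.0205 0.1644]
[0.008, -0.006, -0.001, np.float64(-0.0)] dist 0.003
[0.002, -0.006, 0.042, np.float64(-0.0)] dist 0.013
[-0.009, -0.006, 0.084, np.float64(-0.0)] dist 0.025
[-0.023, -0.006, 0.126, np.float64(-0.0)] dist 0.038
[-0.04, -0.006, 0.166, np.float64(-0.0)] dist 0.051
[-0.048, -0.006, 0.181, np.float64(-0.0)] dist 0.056
```

Call:
move_arm:
  deltas: [0,0,0.042,0,-0.009,0,0.084,0,-0.02,0,0.11,0,-0.03,0,0.13,0,-0.035,0,0.145,0,-0.035,0,0.145,0]

```text
time_s: 6.85
ee_pos: [0.4808, 0.0215, 0.1198]
eef_rot: [-0.045, 0.999, 0.0, -0.001]
wrist_force: [-0.6, -0.3, -0.8]
gripper_width: 0.005
grip_force: 0.1
```

Call:
move_arm:
  deltas: [0,0,0.01,0,-0.003,0,0.02,0,-0.003,0,0.02,0]

```text
time_s: 7.15
ee_pos: [0.4822, 0.0215, 0.1159]
eef_rot: [-0.045, 0.999, -0.0, 0.001]
wrist_force: [-4.0, -0.0, 12.7]
gripper_width: 0.007
grip_force: 6.0
```

Call:
move_arm:
  deltas: [0,0,0.008,0,0,0,0.008,0]

```text
time_s: 7.35
ee_pos: [0.4825, 0.0215, 0.1153]
eef_rot: [-0.045, 0.999, -0.0, 0.001]
wrist_force: [-8.1, 1.0, 26.2]
gripper_width: 0.002
grip_force: 13.2
```

```bash
python3 - <<'E'
from h import *
p=cam('scene')
for q in('lever_hole','lever_grip','lug_hole'):
  r=nets.mark_of(p,q);print(q,[(w(p,d['point']).round(3),d['score']) for d in r[:1]])
for f in(-26,-28,-30,-32):print(f,arc(f,.08,.003).round(3),arc(f,.15,.01).round(3))
a=p['frame'][180:280,220:340,::-1];cv2.imwrite('pics/c6.png',cv2.resize(a,None,fx=5,fy=5,interpolation=2))
E
```

```text
lever_hole [(array([0.549, 0.03 , 0.15 ]), 0.83)]
lever_grip [(array([0.483, 0.018, 0.121]), 0.82)]
lug_hole [(array([0.56 , 0.03 , 0.134]), 0.63)]
-26 [0.544 0.025 0.158] [0.479 0.019 0.133]
-28 [0.545 0.025 0.155] [0.481 0.02  0.128]
-30 [0.547 0.026 0.153] [0.483 0.02  0.124]
-32 [0.548 0.026 0.15 ] [0.485 0.02  0.119]
```

```bash
python3 - <<'E'
from h import *
rows([(.482,.02,.20,95.2),(.52,.13,.22,95.2),(.617,.301,.20,95.2)])
E
```

```text
[0.001, -0.005, -0.282, np.float64(-0.0)] dist 0.085
[-0.158, 0.349, -0.349, np.float64(-0.0)] dist 0.155
[-0.531, 0.887, -0.281, np.float64(-0.0)] dist 0.322
```

Call:
move_arm:
  deltas: [0,0,-0.15,0,0,0,-0.3,0,-0.12,0.37,-0.35,0,-0.12,0.37,-0.35,0,-0.12,0.37,-0.35,0,-0.5,0.9,-0.35,0,-0.5,0.9,-0.35,0,-0.5,0.9,-0.35,0]
  fingers: -1

```text
time_s: 8.35
ee_pos: [0.5845, 0.2663, 0.2172]
eef_rot: [-0.045, 0.999, 0.0, 0.0]
wrist_force: [-0.1, -0.6, 0.5]
gripper_width: 0.646
grip_force: 0.0
```

```bash
python3 - <<'E'
from h import *
s=status.sense();print(s['time_s'],np.round(s['ee_pos'],4),s['gripper_width'])
p=cam('wrist');save(p,'pics/w3.png')
q=cam('scene')
for c in(p,q):
 for n in('pin_collar','pin','stand','lever_hole'):
  r=nets.mark_of(c,n);print(n,[(w(c,d['point']).round(3),round(d['score'],2)) for d in r[:2]])
rows([(.617,.301,.07,95.2)])
E
```

```text
8.35 [0.5845 0.2663 0.2172] 0.6458349318053836
pin_collar [(array([0.617, 0.3  , 0.07 ]), 0.65), (array([0.673, 0.038, 0.012]), 0.64)]
pin [(array([0.615, 0.304, 0.005]), 0.57)]
stand []
lever_hole [(array([0.619, 0.305, 0.001]), 0.46)]
pin_collar [(array([0.615, 0.307, 0.071]), 0.63), (array([ 0.441, -0.289, -0.002]), 0.51)]
pin []
stand [(array([ 0.611,  0.306, -0.002]), 0.7)]
lever_hole [(array([0.549, 0.03 , 0.148]), 0.74)]
[-0.121, 0.115, 0.493, np.float64(-0.001)] dist 0.156
```

Call:
move_arm:
  deltas: [-0.12,0.118,0,0,-0.12,0.118,0,0,-0.12,0.118,0.1,0,-0.12,0.118,0.25,0,-0.12,0.118,0.4,0,-0.12,0.118,0.47,0,-0.12,0.118,0.49,0,-0.12,0.118,0.49,0]

```text
time_s: 9.65
ee_pos: [0.6165, 0.3023, 0.0703]
eef_rot: [-0.045, 0.999, -0.0, -0.0]
wrist_force: [0.3, -0.6, 0.0]
gripper_width: 0.996
grip_force: 0.0
```

```bash
python3 - <<'E'
from h import *
s=status.sense();print(s['time_s'],np.round(s['ee_pos'],4),s['gripper_width'],np.round(s['wrist_force'],1))
q=cam('scene')
a=q['frame'][170:270,350:470,::-1];cv2.imwrite('pics/c6.png',cv2.resize(a,None,fx=5,fy=5,interpolation=2))
E
```

```text
9.65 [0.6165 0.3023 0.0703] 0.9961424352448945 [ 0.3 -0.6  0. ]
```

View pics/c6.png

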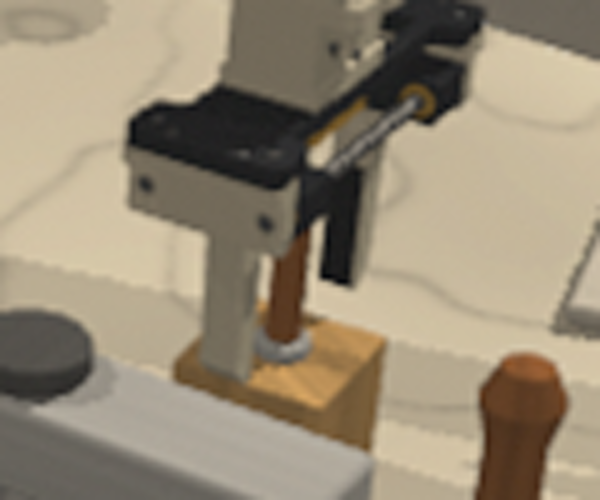

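Call:
move_arm:
  deltas: [0,0,0,0,0,0,0,0,0,0,0,0,0,0,0,0,0,0,0,0,0,0,0,0,0,0,0,0]
  fingers: 1
  newtons: 20

```text
time_s: 10.4
ee_pos: [0.6166, 0.303, 0.0701]
eef_rot: [-0.045, 0.999, -0.0, -0.0]
wrist_force: [0.4, 0.2, 0.7]
gripper_width: 0.446
grip_force: 0.0
```

Call:
move_arm:
  deltas: [0,0,-0.08,0,0,0,-0.17,0,0,0,-0.25,0,0,0,-0.25,0,-0.1,0,-0.25,0,-0.2,0,-0.25,0,-0.2,0,-0.25,0]

```text
time_s: 11.1
ee_pos: [0.6786, 0.3076, 0.1426]
eef_rot: [-0.044, 0.999, -0.0, -0.0]
wrist_force: [-0.0, -0.3, -0.3]
gripper_width: 0.005
grip_force: 0.0
```

```bash
python3 - <<'E'
from h import *
s=status.sense();print(s['time_s'],np.round(s['ee_pos'],4),s['gripper_width']*93,s['grip_force'],np.round(s['wrist_force'],1))
q=cam('scene')
for n in('pin','pin_collar'):
  r=nets.mark_of(q,n);print(n,[(w(q,d['point']).round(3),round(d['score'],2)) for d in r[:2]])
E
```

```text
11.1 [0.6786 0.3076 0.1426] 0.42664000848749406 0.0 [-0.  -0.3 -0.3]
pin []
pin_collar [(array([0.614, 0.303, 0.069]), 0.82)]
```

Call:
move_arm:
  deltas: [0,0,-0.05,0,0.1,0,-0.05,0,0.206,0,-0.05,0,0.206,0,-0.05,0,0.206,0,-0.05,0,0.206,0,0.05,0,0.206,0,0.18,0,0.206,0,0.242,0]
  fingers: 0

```text
time_s: 12.05
ee_pos: [0.6145, 0.3024, 0.0701]
eef_rot: [-0.045, 0.999, -0.0, -0.001]
wrist_force: [-0.9, 0.7, -0.2]
gripper_width: 0.499
grip_force: 0.0
```

Call:
move_arm:
  deltas: [0,0,0,0,0,0,0,0,0,0,0,0,0,0,0,0,0,0,0,0,0,0,0,0,0,0,0,0,0,0,0,0]
  fingers: 1

```text
time_s: 12.85
ee_pos: [0.6161, 0.3031, 0.0745]
eef_rot: [-0.045, 0.999, 0.0, 0.002]
wrist_force: [0.5, -0.1, 6.2]
gripper_width: 0.166
grip_force: 20.0
```

Call:
move_arm:
  deltas: [0,0,0,0,0,0,0,0,0,0,-0.02,0,0,0,-0.02,0]
  fingers: 0.4

```text
time_s: 13.25
ee_pos: [0.6152, 0.303, 0.0794]
eef_rot: [-0.045, 0.999, 0.0, 0.0]
wrist_force: [-0.0, 0.4, 0.5]
gripper_width: 0.298
grip_force: 0.0
```

Call:
move_arm:
  deltas: [0,0,0,0,0,0,0,0,0,0,0,0,0,0,0,0,0,0,0,0]
  fingers: 1

```text
time_s: 13.75
ee_pos: [0.6147, 0.3028, 0.0785]
eef_rot: [-0.045, 0.999, -0.0, -0.0]
wrist_force: [-0.5, -0.2, 0.0]
gripper_width: 0.166
grip_force: 20.0
```

Call:
move_arm:
  deltas: [0,0,-0.08,0,0,0,-0.17,0,0,0,-0.25,0,0,0,-0.25,0,-0.1,0,-0.25,0,-0.2,0,-0.25,0,-0.21,0,-0.25,0,-0.21,0,-0.2,0]

```text
time_s: 14.55
ee_pos: [0.6787, 0.3085, 0.1382]
eef_rot: [-0.045, 0.999, 0.0, 0.001]
wrist_force: [0.3, 0.8, -1.5]
gripper_width: 0.168
grip_force: 20.0
```

```bash
python3 - <<'E'
from h import *
s=status.sense();print(s['time_s'],np.round(s['ee_pos'],4),s['gripper_width']*93,s['grip_force'],np.round(s['wrist_force'],1))
q=cam('scene');t=cam('top')
for c in(q,t):
 for n in('pin','pin_collar'):
  r=nets.mark_of(c,n);print(n,[(w(c,d['point']).round(3),round(d['score'],2)) for d in r[:2]])
r=nets.mark_of(t,'stand');print([(w(t,d['point']).round(3),round(d['score'],2)) for d in r[:2]])
E
```

```text
14.55 [0.6787 0.3085 0.1382] 15.615519127072487 19.999954998493195 [ 0.3  0.8 -1.5]
pin [(array([0.677, 0.307, 0.07 ]), 0.54), (array([0.557, 0.031, 0.133]), 0.42)]
pin_collar [(array([0.676, 0.31 , 0.129]), 0.5)]
pin [(array([0.678, 0.306, 0.063]), 0.5)]
pin_collar [(array([0.683, 0.307, 0.127]), 0.57)]
[(array([ 0.62 ,  0.303, -0.001]), 0.66)]
```

Call:
move_arm:
  deltas: [0,0,0.07,0,0,0,0.133,0,0.04,0,0.133,0,0.07,0,0.133,0,0.1,0,0.133,0,0.13,0,0.133,0,0.16,0,0.133,0,0.19,0,0.133,0]
  newtons: 8

```text
time_s: 15.7
ee_pos: [0.6203, 0.3035, 0.0994]
eef_rot: [-0.045, 0.999, 0.0, 0.001]
wrist_force: [1.4, 0.1, -0.6]
gripper_width: 0.167
grip_force: 8.0
```

```bash
cat >> h.py <<'E'
def tilt(c,names=('pin',)):
    "tilt of the pin (deg, grip towards seamer front) from its outline's axis; pin centre taken near the tool"
    o=nets.outline_of(c,'pin')
    if not o: return None
    m=o[0]['pixels'];ys,xs=np.nonzero(m);
    vx,vy,x0,y0=cv2.fitLine(np.c_[xs,ys].astype(np.float32),cv2.DIST_HUBER,0,.01,.01).ravel()
    a=np.degrees(np.arctan2(vy,vx))%180
    K=np.array(c['intrinsics']);Mi=np.linalg.inv(c['M']);pr=lambda x:(lambda u:u[:2]/u[2])(K@(Mi@np.r_[x,1])[:3])
    e=np.array(status.sense()['ee_pos']);best=[]
    for t in np.arange(-20,70,.5):
        r=np.radians(t);d=Ro.from_euler('z',YAW).apply([-np.sin(r),0,np.cos(r)])
        v=pr(e-.03*d)-pr(e+.03*d);b=np.degrees(np.arctan2(v[1],v[0]))%180
        best.append((abs((a-b+90)%180-90),t))
    return min(best),round(o[0]['score'],2),len(xs),a
E
python3 - <<'E'
from h import *
s=status.sense();print(s['time_s'],np.round(s['ee_pos'],4),s['gripper_width']*93,s['grip_force'],np.round(s['wrist_force'],1))
q=cam('scene')
for n in('pin','pin_collar'):
  r=nets.mark_of(q,n);print(n,[(w(q,d['point']).round(3),round(d['score'],2)) for d in r[:2]])
print(tilt(q))
t=cam('top');print(tilt(t))
E
```

```text
15.7 [0.6203 0.3035 0.0994] 15.545448341912506 7.9995739459991455 [ 1.4  0.1 -0.6]
pin [(array([0.668, 0.306, 0.039]), 0.91)]
pin_collar [(array([ 0.668,  0.037, -0.001]), 0.74), (array([0.64 , 0.307, 0.094]), 0.65)]
((np.float64(0.047450165678370126), np.float64(22.5)), 0.84, 339, np.float32(74.51688))
None
```

Call:
move_arm:
  deltas: [0.012,0,0,0,0.012,0,0,0]

```text
time_s: 16.2
ee_pos: [0.6172, 0.303, 0.0986]
eef_rot: [-0.045, 0.999, -0.0, -0.0]
wrist_force: [0.6, 0.9, -0.3]
gripper_width: 0.168
grip_force: 8.0
```

Call:
move_arm:
  deltas: [0,0,0,0,0,0,0,0,-0.03,0,0,0,-0.03,0,-0.1,0,-0.03,0,-0.25,0,0,0,-0.45,0,0,0,-0.45,0,0,0,-0.45,0]
  newtons: 45

```text
time_s: 17.0
ee_pos: [0.6186, 0.3036, 0.2369]
eef_rot: [-0.045, 0.999, 0.001, 0.003]
wrist_force: [-0.5, 0.5, -0.7]
gripper_width: 0.164
grip_force: 45.0
```

```bash
python3 - <<'E'
from h import *
for i in range(2):
  q=cam('scene')
  s=status.sense();e=np.array(s['ee_pos'])
  if i==0: print(s['time_s'],e.round(4),s['grip_force'],np.round(s['wrist_force'],1))
  for n in('pin','pin_collar'):
    r=nets.mark_of(q,n);print(n,[((w(q,d['point'])-e).round(3),round(d['score'],2)) for d in r[:1]])
  print(tilt(q))
t=cam('top')
for n in('pin','pin_collar'):
    r=nets.mark_of(t,n);print(n,[((w(t,d['point'])-e).round(3),round(d['score'],2)) for d in r[:1]])
print(tilt(t))
E
```

```text
17.05 [0.6176 0.3031 0.234 ] 44.99971032142639 [-0.9  0.3 -2.7]
pin [(array([ 0.049,  0.003, -0.055]), 0.76)]
pin_collar [(array([ 0.026,  0.005, -0.001]), 0.85)]
((np.float64(0.21816860513092706), np.float64(24.5)), 0.88, 373, np.float32(73.14633))
pin [(array([ 0.05 ,  0.003, -0.057]), 0.96)]
pin_collar [(array([ 0.024,  0.006, -0.003]), 0.97)]
((np.float64(0.21554656270409112), np.float64(23.5)), 0.75, 373, np.float32(74.05048))
pin []
pin_collar []
None
```

```bash
cat >> h.py <<'E'
from scipy.optimize import minimize
def fitpin(c,e,x0=(.0495,-.056,27.)):
    "fit tip offset from ee (seamer x, z) and tilt to the outline of shaft+collar"
    o=nets.outline_of(c,'pin')
    if not o: return None
    m=o[0]['pixels'].astype(np.float32);S4=4
    K=np.array(c['intrinsics']);Mi=np.linalg.inv(c['M'])
    ang=np.linspace(0,2*np.pi,24,endpoint=False)
    ys,xs=np.nonzero(m);X0,Y0=xs.min()-15,ys.min()-15;W,H=np.ptp(xs)+30,np.ptp(ys)+30
    M=cv2.resize(m[Y0:Y0+H,X0:X0+W],None,fx=S4,fy=S4,interpolation=cv2.INTER_LINEAR)>.5
    Rz=Ro.from_euler('z',YAW)
    def hull(tip,d,parts,u,v):
        P=np.vstack([tip+d*h+r*(np.cos(ang)[:,None]*u+np.sin(ang)[:,None]*v) for h,r in parts])
        q=(Mi[:3,:3]@P.T).T+Mi[:3,3];q=(K@q.T).T;q=q[:,:2]/q[:,2:]
        return cv2.convexHull((((q-[X0,Y0])+.5)*S4).astype(np.float32)).astype(np.int32)
    def cost(a):
        t=np.radians(a[2]);d=Rz.apply([-np.sin(t),0,np.cos(t)]);u=Rz.apply([np.cos(t),0,np.sin(t)]);v=Rz.apply([0,1,0])
        tip=e+Rz.apply([a[0],a[3],a[1]]);I=np.zeros(M.shape,np.uint8)
        for p in([(0,3.5),(5,6),(60,6)],[(60,13),(66,13)]):
            cv2.fillPoly(I,[hull(tip,d,[(h/1e3,r/1e3) for h,r in p],u,v)],1)
        G=np.zeros(M.shape,np.uint8);cv2.fillPoly(G,[hull(tip,d,[(.066,.008),(.126,.008)],u,v)],1)
        care=~((G>0)&(I==0))
        I=I>0
        return (I^M)[care].sum()/I.sum()+100*max(0,abs(a[3]-.001)-.003)
    r=min((minimize(cost,[x0[0],x0[1],t,.001],method='Nelder-Mead',options=dict(initial_simplex=[[x0[0],x0[1],t,.001],[x0[0]+.004,x0[1],t,.001],[x0[0],x0[1]+.004,t,.001],[x0[0],x0[1],t+4,.001],[x0[0],x0[1],t,.003]],maxiter=200)) for t in(x0[2]-5,x0[2],x0[2]+5)),key=lambda r:r.fun)
    return r.x.round(4),round(r.fun,3)
E
python3 - <<'E'
from h import *
for i in range(2):
  q=cam('scene');e=np.array(status.sense()['ee_pos']);print(e.round(4),fitpin(q,e))
for n in('lever_hole','lug_hole','lever_grip'):
    r=nets.mark_of(q,n);print(n,[(w(q,d['point']).round(3),round(d['score'],2)) for d in r[:1]])
t=cam('top')
for n in('lever_hole','lug_hole','lever_grip','seamer'):
    r=nets.mark_of(t,n);print(n,[(w(t,d['point']).round(3),round(d['score'],2)) for d in r[:1]])
E
```

```text
[0.6172 0.303  0.2335] (array([ 5.20000e-02, -5.51000e-02,  2.60776e+01,  1.60000e-03]), np.float64(0.152))
[0.6172 0.303  0.2338] (array([ 5.25000e-02, -5.63000e-02,  2.59926e+01,  1.90000e-03]), np.float64(0.258))
lever_hole [(array([0.549, 0.032, 0.153]), 0.77)]
lug_hole [(array([0.561, 0.029, 0.134]), 0.74)]
lever_grip [(array([0.483, 0.02 , 0.12 ]), 0.72)]
lever_hole [(array([0.553, 0.028, 0.147]), 0.68)]
lug_hole [(array([0.559, 0.026, 0.138]), 0.82)]
lever_grip [(array([0.482, 0.019, 0.125]), 0.65)]
seamer []
```

```bash
python3 - <<'E'
from h import *
rows([(.55,.16,.25,95.2),(.486,.021,.25,95.2),(.486,.021,.230,95.2)])
E
```

```text
[0.266, -0.455, -0.054, np.float64(-0.0)] dist 0.159
[0.52, -0.897, -0.054, np.float64(-0.0)] dist 0.312
[0.52, -0.897, 0.013, np.float64(-0.0)] dist 0.311
```

Call:
move_arm:
  deltas: [0.09,-0.15,-0.05,0,0.18,-0.3,-0.05,0,0.266,-0.455,-0.05,0,0.35,-0.6,-0.05,0,0.43,-0.75,-0.05,0,0.5,-0.86,-0.04,0,0.52,-0.897,0,0,0.52,-0.897,0,0]

```text
time_s: 19.0
ee_pos: [0.4844, 0.0193, 0.233]
eef_rot: [-0.043, 0.999, -0.0, -0.001]
wrist_force: [0.0, -0.4, -0.7]
gripper_width: 0.164
grip_force: 45.0
```

```bash
cat > rel.py <<'E'
from h import *
n_=int(__import__('sys').argv[1]) if len(__import__('sys').argv)>1 else 2
s=status.sense();print(s['time_s'],np.round(s['ee_pos'],4),s['grip_force'],np.round(s['wrist_force'],1))
B=Ro.from_euler('z',YAW).inv()
for c_ in ['scene']*n_+['wrist','top']:
  q=cam(c_);e=np.array(status.sense()['ee_pos']);D={}
  for n in('pin','pin_collar','lever_hole','lug_hole'):
    r=nets.mark_of(q,n)
    if r and r[0]['score']>.3: D[n]=w(q,r[0]['point'])
  print(c_,{k:v.round(4).tolist() for k,v in D.items()})
  if 'pin' in D and 'lever_hole' in D: print('  own tip-hole',B.apply(D['pin']-D['lever_hole']).round(4))
  if c_=='scene': print('  fit',fitpin(q,e))
E
python3 rel.py
```

```text
19.0 [0.4844 0.0193 0.233 ] 44.99979078769684 [ 0.  -0.4 -0.7]
scene {'pin': [0.5362, 0.0235, 0.1718], 'pin_collar': [0.5116, 0.0223, 0.2261], 'lever_hole': [0.5498, 0.0277, 0.1484], 'lug_hole': [0.5598, 0.0289, 0.1343]}
  own tip-hole [-0.014  -0.003   0.0234]
  fit (array([ 5.03000e-02, -6.08000e-02,  2.57295e+01,  2.50000e-03]), np.float64(0.123))
scene {'pin': [0.5339, 0.0259, 0.1741], 'pin_collar': [0.5131, 0.0246, 0.2283], 'lever_hole': [0.5492, 0.0293, 0.1513], 'lug_hole': [0.5593, 0.0316, 0.1354]}
  own tip-hole [-0.0156 -0.002   0.0228]
  fit (array([ 5.06000e-02, -5.66000e-02,  2.39351e+01,  1.30000e-03]), np.float64(0.291))
wrist {'pin': [0.5377, 0.0291, 0.1727], 'pin_collar': [0.5167, 0.0239, 0.2287], 'lever_hole': [0.5465, 0.0289, 0.1533], 'lug_hole': [0.559, 0.0256, 0.1366]}
  own tip-hole [-0.0088  0.0011  0.0194]
top {}
```

Call:
move_arm:
  deltas: [-0.018,0.005,0.03,0,-0.037,0.005,0.064,0,-0.042,0.005,0.073,0,-0.047,0.005,0.081,0,-0.047,0.005,0.081,0]

```text
time_s: 20.6
ee_pos: [0.4994, 0.0239, 0.2085]
eef_rot: [-0.045, 0.999, 0.0, -0.001]
wrist_force: [-1.3, 0.0, -1.0]
gripper_width: 0.163
grip_force: 45.0
```

```bash
python3 rel.py 2
```

```text
20.6 [0.4994 0.0239 0.2085] 45.0000125169754 [-1.3  0.  -1. ]
scene {'pin': [0.5514, 0.0262, 0.1456], 'pin_collar': [0.5236, 0.0292, 0.2031], 'lever_hole': [0.552, 0.0289, 0.1512], 'lug_hole': [0.5569, 0.0275, 0.1343]}
  own tip-hole [-0.0008 -0.0026 -0.0056]
  fit (array([ 4.93000e-02, -5.99000e-02,  2.48921e+01,  3.90000e-03]), np.float64(0.151))
scene {'pin': [0.5499, 0.0272, 0.1488], 'pin_collar': [0.5245, 0.0292, 0.2052], 'lever_hole': [0.5492, 0.0298, 0.1517], 'lug_hole': [0.5593, 0.0279, 0.1335]}
  own tip-hole [ 0.0005 -0.0027 -0.0029]
  fit (array([ 4.94000e-02, -5.95000e-02,  2.51294e+01,  3.80000e-03]), np.float64(0.109))
wrist {'pin': [0.5504, 0.0317, 0.151], 'pin_collar': [0.528, 0.0255, 0.207], 'lever_hole': [0.5475, 0.0274, 0.1572], 'lug_hole': [0.5584, 0.0267, 0.1377]}
  own tip-hole [ 0.0032  0.004  -0.0062]
top {}
```

Call:
move_arm:
  deltas: [-0.007,0,0.012,0,-0.013,0,0.023,0,-0.013,0,0.023,0]
  newtons: 20

```text
time_s: 22.0
ee_pos: [0.504, 0.0241, 0.2019]
eef_rot: [-0.045, 0.999, 0.0, -0.0]
wrist_force: [-0.1, -1.5, -2.2]
gripper_width: 0.167
grip_force: 20.0
```

Call:
move_arm:
  deltas: [-0.007,0,0.012,0,-0.013,0,0.023,0,-0.013,0,0.023,0]

```text
time_s: 22.3
ee_pos: [0.5076, 0.0245, 0.1949]
eef_rot: [-0.045, 0.999, 0.0, -0.0]
wrist_force: [-1.5, -1.0, -1.4]
gripper_width: 0.17
grip_force: 20.0
```

Call:
move_arm:
  deltas: [0.01,0,0.006,0,0.02,0,0.012,0,0.02,0,0.012,0]
  newtons: 10

```text
time_s: 22.6
ee_pos: [0.5018, 0.024, 0.1922]
eef_rot: [-0.045, 0.999, -0.0, 0.001]
wrist_force: [0.8, 0.0, -0.7]
gripper_width: 0.173
grip_force: 10.0
```

```bash
python3 rel.py 2
```

```text
22.6 [0.5018 0.024  0.1922] 9.998730719089508 [ 0.8  0.  -0.7]
scene {'pin': [0.5512, 0.0249, 0.1325], 'pin_collar': [0.5267, 0.0314, 0.1885], 'lever_hole': [0.5509, 0.03, 0.1516], 'lug_hole': [0.5591, 0.029, 0.1336]}
  own tip-hole [-0.0001 -0.0051 -0.0191]
  fit (array([ 5.03000e-02, -5.99000e-02,  2.52813e+01,  3.50000e-03]), np.float64(0.281))
scene {'pin': [0.5516, 0.0272, 0.1342], 'pin_collar': [0.5265, 0.0287, 0.1847], 'lever_hole': [0.5504, 0.0312, 0.1484], 'lug_hole': [0.5609, 0.029, 0.1327]}
  own tip-hole [ 0.0009 -0.0041 -0.0142]
  fit (array([ 5.0500e-02, -5.7500e-02,  2.6209e+01,  3.0000e-03]), np.float64(0.277))
wrist {'pin': [0.5536, 0.0323, 0.131], 'pin_collar': [0.5297, 0.0258, 0.189], 'lever_hole': [0.4849, 0.0237, 0.1245], 'lug_hole': [0.5557, 0.0251, 0.1385]}
  own tip-hole [0.0692 0.0024 0.0065]
top {}
```

Call:
move_arm:
  deltas: [-0.007,0,0.012,0,-0.013,0,0.023,0,-0.013,0,0.023,0]
  newtons: 20

```text
time_s: 24.0
ee_pos: [0.5056, 0.0243, 0.1844]
eef_rot: [-0.045, 0.999, 0.0, -0.0]
wrist_force: [1.3, 0.5, 0.0]
gripper_width: 0.167
grip_force: 20.0
```

Call:
move_arm:
  deltas: [-0.007,0,0.012,0,-0.013,0,0.023,0,-0.013,0,0.023,0]

```text
time_s: 24.3
ee_pos: [0.5095, 0.0247, 0.1776]
eef_rot: [-0.045, 0.999, 0.0, -0.0]
wrist_force: [1.8, 0.2, -1.4]
gripper_width: 0.167
grip_force: 20.0
```

```bash
python3 - <<'E'
from h import *
s=status.sense();print(s['time_s'],np.round(s['ee_pos'],4),np.round(s['wrist_force'],1),np.round(s['ft_torque'],2))
for c in('scene','wrist','scene'):
  q=cam(c)
  for n in('pin_collar','lever_hole','lever_grip'):
    r=nets.mark_of(q,n);print(c,n,[(w(q,d['point']).round(4),round(d['score'],2)) for d in r[:1]])
E
```

```text
24.3 [0.5095 0.0247 0.1776] [ 1.8  0.2 -1.4] [-0.01 -0.4  -0.05]
scene pin_collar [(array([0.5334, 0.0312, 0.1722]), 0.72)]
scene lever_hole [(array([0.55  , 0.0283, 0.1492]), 0.6)]
scene lever_grip [(array([0.4839, 0.0182, 0.1206]), 0.91)]
wrist pin_collar [(array([0.5393, 0.0253, 0.1748]), 0.76)]
wrist lever_hole [(array([ 0.4457, -0.2881, -0.0013]), 0.25)]
wrist lever_grip [(array([0.4872, 0.0231, 0.1192]), 0.93)]
scene pin_collar [(array([0.5354, 0.0283, 0.1713]), 0.74)]
scene lever_hole []
scene lever_grip [(array([0.4822, 0.0183, 0.1207]), 0.85)]
```

Call:
move_arm:
  deltas: [-0.007,0,0.012,0,-0.014,0,0.023,0,-0.014,0,0.023,0]

```text
time_s: 25.2
ee_pos: [0.5135, 0.0251, 0.1706]
eef_rot: [-0.045, 0.999, 0.0, -0.0]
wrist_force: [1.2, -0.4, -2.2]
gripper_width: 0.165
grip_force: 20.0
```

Call:
move_arm:
  deltas: [-0.007,0,0.012,0,-0.014,0,0.023,0,-0.014,0,0.023,0]

```text
time_s: 25.5
ee_pos: [0.5176, 0.0255, 0.1637]
eef_rot: [-0.045, 0.999, 0.0, -0.001]
wrist_force: [0.8, -0.7, -1.5]
gripper_width: 0.167
grip_force: 20.0
```

```bash
python3 - <<'E'
from h import *
s=status.sense();print(s['time_s'],np.round(s['ee_pos'],4),np.round(s['wrist_force'],1),np.round(s['ft_torque'],2))
for c in('scene','wrist','scene'):
  q=cam(c)
  for n in('pin_collar','lever_grip'):
    r=nets.mark_of(q,n);print(c,n,[(w(q,d['point']).round(4),round(d['score'],2)) for d in r[:1]])
E
```

```text
25.5 [0.5176 0.0255 0.1637] [ 0.8 -0.7 -1.5] [-0.06 -0.13  0.02]
scene pin_collar [(array([0.5412, 0.0268, 0.155 ]), 0.85)]
scene lever_grip [(array([0.4822, 0.0183, 0.1185]), 0.9)]
wrist pin_collar [(array([0.5507, 0.0291, 0.1598]), 0.68)]
wrist lever_grip [(array([0.4854, 0.0254, 0.1224]), 0.7)]
scene pin_collar [(array([0.5393, 0.0282, 0.1585]), 0.67)]
scene lever_grip [(array([0.4836, 0.0175, 0.1197]), 0.64)]
```

Call:
move_arm:
  deltas: [-0.007,0,0.012,0,-0.012,0,0.02,0,-0.012,0,0.02,0]

```text
time_s: 26.25
ee_pos: [0.5211, 0.0257, 0.1585]
eef_rot: [-0.045, 0.999, -0.0, -0.0]
wrist_force: [-2.2, 0.1, 3.5]
gripper_width: 0.169
grip_force: 20.0
```

Call:
move_arm:
  deltas: [-0.005,0,0.008,0,-0.005,0,0.008,0]

```text
time_s: 26.45
ee_pos: [0.5216, 0.0257, 0.1572]
eef_rot: [-0.045, 0.999, -0.0, -0.001]
wrist_force: [-9.2, -1.3, 12.3]
gripper_width: 0.166
grip_force: 20.0
```

Call:
move_arm:
  deltas: [-0.005,0,0.008,0,-0.005,0,0.008,0]

```text
time_s: 26.65
ee_pos: [0.5229, 0.0258, 0.1553]
eef_rot: [-0.045, 0.999, -0.0, -0.001]
wrist_force: [-10.1, -0.5, 16.0]
gripper_width: 0.166
grip_force: 20.0
```

Call:
move_arm:
  deltas: [0,0,0,0,0,0,0,0,0,0,0,0,0,0,0,0]
  fingers: 0.2

```text
time_s: 27.05
ee_pos: [0.5245, 0.026, 0.1533]
eef_rot: [-0.045, 0.999, 0.0, -0.0]
wrist_force: [-0.4, 0.2, 0.3]
gripper_width: 0.394
grip_force: 0.0
```

```bash
python3 - <<'E'
from h import *
s=status.sense();print(s['time_s'],np.round(s['ee_pos'],4),np.round(s['wrist_force'],1),s['gripper_width'])
for c in('scene','wrist','scene'):
  q=cam(c)
  if c=='scene':A=q
  else: Wr=q
  for n in('pin_collar','lever_grip'):
    r=nets.mark_of(q,n);print(c,n,[(w(q,d['point']).round(4),round(d['score'],2)) for d in r[:1]])
a=A['frame'][190:280,240:340,::-1];b=Wr['frame'][200:480,180:460,::-1]
cv2.imwrite('pics/c7.png',np.hstack([cv2.resize(a,(500,450),interpolation=2),cv2.resize(b,(300,300))[:].copy().__class__((450,300,3),dtype=np.uint8)*0+np.vstack([cv2.resize(b,(300,300)),np.zeros((150,300,3),np.uint8)])]))
E
```

```text
27.05 [0.5245 0.026  0.1533] [-0.4  0.2  0.3] 0.3937240399177074
scene pin_collar [(array([0.5427, 0.0283, 0.149 ]), 0.57)]
scene lever_grip [(array([0.4827, 0.0179, 0.1203]), 0.61)]
wrist pin_collar [(array([0.5462, 0.026 , 0.1526]), 0.72)]
wrist lever_grip [(array([0.485 , 0.0243, 0.1221]), 0.65)]
scene pin_collar [(array([0.6673, 0.0374, 0.0032]), 0.69)]
scene lever_grip [(array([0.4828, 0.0172, 0.1225]), 0.86)]
```

View pics/c7.png

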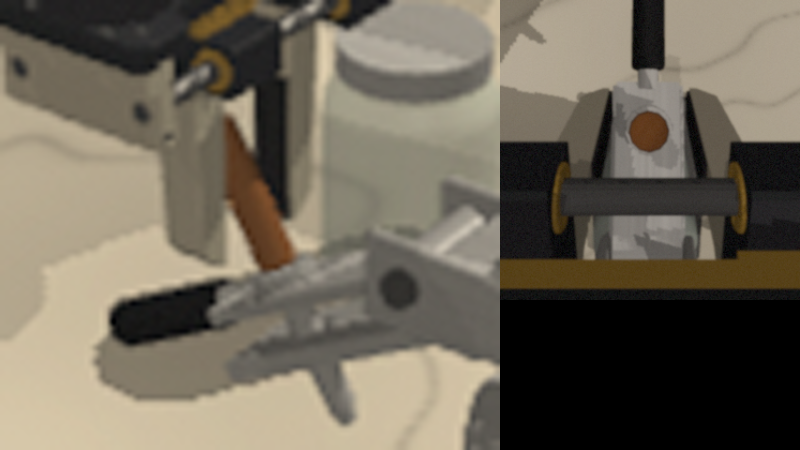

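Call:
move_arm:
  deltas: [0.007,0,-0.015,0,0.007,0,-0.015,0]

```text
time_s: 27.7
ee_pos: [0.5224, 0.0258, 0.1588]
eef_rot: [-0.045, 0.999, -0.0, 0.0]
wrist_force: [0.7, -0.0, -0.2]
gripper_width: 0.397
grip_force: 0.0
```

Call:
move_arm:
  deltas: [0,0,0,0,0,0,0,0,0,0,0,0,0,0,0,0,0,0,0,0]
  fingers: 1
  newtons: 40

```text
time_s: 28.2
ee_pos: [0.5223, 0.0258, 0.1581]
eef_rot: [-0.045, 0.999, -0.0, -0.0]
wrist_force: [0.2, -1.0, 1.0]
gripper_width: 0.166
grip_force: 40.0
```

Call:
move_arm:
  deltas: [-0.004,0,0.006,0,-0.004,0,0.006,0,-0.004,0,0.006,0]

```text
time_s: 28.5
ee_pos: [0.5224, 0.0258, 0.158]
eef_rot: [-0.045, 0.999, -0.0, -0.001]
wrist_force: [-7.7, -1.8, 14.4]
gripper_width: 0.165
grip_force: 40.0
```

Call:
move_arm:
  deltas: [0.004,0,-0.006,0,0.004,0,-0.006,0,0.004,0,-0.006,0,0.004,0,-0.006,0,0.004,0,-0.006,0,0.004,0,-0.006,0]
  fingers: 0

```text
time_s: 29.1
ee_pos: [0.5223, 0.0259, 0.1579]
eef_rot: [-0.045, 0.999, 0.0, -0.0]
wrist_force: [0.2, 0.2, 0.5]
gripper_width: 0.499
grip_force: 0.0
```

Call:
move_arm:
  deltas: [0.02,0,-0.05,0,0.05,0,-0.15,0,0.1,0,-0.3,0,0.15,0,-0.45,0,0.15,0,-0.5,0,0.15,0,-0.5,0,0.15,0,-0.5,0]

```text
time_s: 29.8
ee_pos: [0.4773, 0.0218, 0.3074]
eef_rot: [-0.045, 0.999, 0.0, -0.0]
wrist_force: [0.0, 0.5, -0.8]
gripper_width: 0.499
grip_force: 0.0
```

```bash
python3 - <<'E'
from h import *
s=status.sense();print(s['time_s'],np.round(s['ee_pos'],4),np.round(s['wrist_force'],1),s['gripper_width'])
for i in range(2):
  for c in('scene','wrist','top'):
    q=cam(c)
    for n in('pin','pin_collar','lever_grip','lug_hole'):
      r=nets.mark_of(q,n);print(c,n,[(w(q,d['point']).round(4).tolist(),round(d['score'],2)) for d in r[:1]])
    if c=='scene' : print(fitpin(q,np.array([.550,.0285,.1515])+np.array([.03,0,-.052]),(0,0,30)))
    if c=='top' and i==0:
      for n in('mug','spare_jar','tamper','opener','stand'):
        r=nets.mark_of(q,n);print(n,[w(q,d['point']).round(3).tolist() for d in r[:1]])
E
```

```text
29.8 [0.4773 0.0218 0.3074] [ 0.   0.5 -0.8] 0.498843103562314
scene pin [([0.5682, 0.03, 0.1003], 0.77)]
scene pin_collar [([0.5446, 0.031, 0.1479], 0.62)]
scene lever_grip [([0.4824, 0.0175, 0.1224], 0.62)]
scene lug_hole []
(array([-4.8000e-03,  2.1000e-03,  3.0248e+01,  3.9000e-03]), np.float64(0.428))
wrist pin [([0.5733, 0.0322, 0.0993], 0.88)]
wrist pin_collar [([0.5486, 0.0288, 0.1535], 0.85)]
wrist lever_grip [([0.486, 0.0219, 0.121], 0.86)]
wrist lug_hole [([0.5574, 0.0279, 0.1348], 0.6)]
top pin []
top pin_collar []
top lever_grip []
top lug_hole []
mug [[0.44, -0.293, 0.003]]
spare_jar []
tamper [[0.768, 0.216, 0.0]]
opener [[0.656, -0.306, -0.003]]
stand [[0.617, 0.3, -0.001]]
scene pin []
scene pin_collar [([0.5434, 0.0276, 0.1494], 0.56)]
scene lever_grip [([0.4813, 0.018, 0.123], 0.57)]
scene lug_hole [([0.56, 0.0283, 0.1336], 0.97)]
None
wrist pin [([0.5742, 0.0305, 0.0948], 0.56)]
wrist pin_collar [([0.5473, 0.0294, 0.1506], 0.57)]
wrist lever_grip [([0.4844, 0.0261, 0.1213], 0.86)]
wrist lug_hole [([0.5576, 0.0272, 0.1353], 0.98)]
top pin []
top pin_collar []
top lever_grip []
top lug_hole []
```

```bash
python3 -c "
from workcell import workorder;print(workorder.finish_job())"
```

```text
the job is handed in; nothing more can be done
None
```

I swung the lever down to its stop and pushed the pin home through the lever and lug until it met a hard stop, then handed the job in at about 31 s with the robot clear. The mug, tamper and opener measured unmoved; I didn't re-measure either jar at the end.

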